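# Stow a nozzle nut and seat the dust-case hatch

## Task

Stand the black nozzle nut upright inside the open part of the grey dust case and let go of it. Then, without pinching the hatch, push its blue tab so that the hatch slides along its track until it meets the hidden stop in the frame, and keep it pressed there with about 12 N (never more than 20 N) for about a second to seat it before you let go; leave the two loose valve discs and the jar where they are.

Things in the scene. Friction and masses are not known exactly. Their poses are not given: they have to be found in the camera images.
- black_nut: black nozzle nut, a stepped round sleeve 24 mm in diameter, 30 mm high, about 45 g, standing upright on the bench (to one side of the case; the tall black cylinders at the back left are not it). Origin at the centre of its underside, z up. Grasp across from above
- case: grey dust case fixed to the bench, 320 mm long (its y), 160 mm deep (its x), 60 mm high over the track rails, turned up to 0.3 rad. Origin at the centre of its underside, z up. The half toward its +y is the open tray; the half toward -y has a fixed cover, over which the open hatch is parked. The frame into which the hatch closes stands at the +y end (inner face at y = 142 mm, top at z = 60 mm)
- tray_center (a point): point on the tray floor, 6 mm above the bench, 85 mm from the case origin along case +y; axes as the case. The tray inside spans x -70..70 and y 0..145 mm in the case frame; between the rails the opening is 138 mm wide in x, and at the start it is open to above at least from y 40 to 140 mm
- tab (a point): centre of the blue tab on the sliding hatch: 70 (case x) x 14 (case y) x 38 mm high, axes as the case; 74 mm above the bench, tab top at 93 mm, hatch face round it at 55 mm. The hatch is a clear plate, aluminium edged, 160 mm long; its leading edge lies 81 mm ahead toward case +y. It closes toward case +y: push the tab's face that looks to case -y, fingertips 15 to 25 mm below the tab's top
- hatch (a joint): position of the hatch in m: starts open at 0.12 to 0.14, falls as it closes toward case +y; sliding takes about 3 N and it stays where left. A hidden stop in the frame is screwed to another depth each time, so it comes home somewhere between 0 and 0.006: only the push force shows where, rising sharply (several N per mm of push) when the stop is met
- brass_disc: bystander: brass-coloured flat valve disc, 27 mm in diameter, 10 mm high, origin at the centre of its underside
- steel_disc: bystander: bright steel flat valve disc, 27 mm in diameter, 10 mm high, origin at the centre of its underside
- fluid_jar: bystander: small brown jar with black cap, 46 mm in diameter, 71 mm high, origin at the centre of its underside

How it is judged:
By the outcome, as a careful person would: the job done as asked, in the order asked, and still so for the second after the job is handed in, with the robot touching nothing.
It also fails if it takes over 67 s, if anything falls off the work surface, if the arm or the gripper's body presses on something with over 40 N, if the wrist force passes 120 N, or if a joint passes its speed limit or range.

## Robot

A 7-joint arm with a two-finger parallel gripper is mounted at the origin on a cart in front of the work surface, level with it; the furniture and walls round the work are solid. World frame = base frame: x ahead of the robot, y to its left, z up, the work surface at z = 0. Lengths are in m, angles in rad, forces in N, time in s.
With the tool pointing down it reaches from about 0.425 to 1.025 m from the base axis. Payload 9.4 kg.
Tool frame: the origin (TCP) lies at the very end of the fingers, on their centre line; the grasp point (between the pads) lies ctrl.hold_point_z behind it (ctrl.hold_point_z is the distance from the TCP to the grasp point, in m); z points along the fingers, y is the direction in which the jaws open and shut (so a half turn about z gives the same grasp; the last joint's range is limited). The gripper opens to 93 mm and grips with 3 to 60 N. Pads are 15 mm wide; open, the fingers measure 128 mm over their backs; the gripper's body (75 mm by 188 mm) begins 65 mm behind the grasp point.
Start: joints at [1.198, 0.599, -0.003, 1.599, 0.002, 0.943, -0.08], TCP at [0.211, -0.694, 0.219] pointing down, gripper open.
Joint ranges: [-2.57, 2.57], [-0.35, 1.97], [-1.29, 1.29], [0.11, 2.56], [-1.05, 4.19], [0.11, 1.86], [-2.63, 2.63]. Speed limits (rad/s): [2.22, 2.22, 3.01, 3.01, 3.14, 3.14, 3.14].

## Interface

Orientations are given as a rotation vector (axis times angle).
In Python, from bench import ctrl, camera gives the robot as it stands. The module is installed in compiled form; this text tells all that it offers.
- The arm moves only by the tool servo_tool, never from a script. Its argument "targets" is a list of rows, each an object with "slide": the shift along the tool's x, y, z in m, a list of three; "rot": the turn, a rotation vector about the tool's x, y, z in degrees, a list of three; "grip": the finger opening in m, from 0 to 0.093. A call has exactly 8 rows; each row shifts and turns the commanded pose from where the row before left it, along the tool's axes as they then stand; what a row does not reach is not made up. A row lasts 1/8 s, in which the tool goes at most 62.5 mm and 10.7 degrees, less where a joint would pass 70% of its speed; a pose out of reach is approached as far as the arm can. A call is refused whole if a number of a shift passes 0.0625 or a number of a turn 10.7, either way. A call with a gripper value outside its range is refused whole. The fingers move at their own pace and stop on an object; "grip_force" is the grip in N (left out, the last holds). Time passes only in rows, so rows that do not move let the fingers close, or fill a call up. It gives the time, the measured TCP pose, the force and the opening at its end, in the units of the state.
- ctrl.observe(): the state, without advancing time (a new reading comes with each control period).
- camera(name): name is "scene" or "top" or "wrist"; returns a dict with "color" (400x640x3 uint8, red, green, blue), "K" (3x3 intrinsics, pixels), "k1" (the pictures are not rectified: a ray, as slopes to the right and down, at radius r is drawn at 1 + k1 r^2 times it, then the intrinsics apply), "xyz" and "attitude" of the camera in the world; the wrist camera has in their place "tool_from_camera" (4x4, takes a point from camera to tool coordinates, whose origin is the TCP and whose axes are the flange's). Camera axes: x right, y up, looking along -z (the intrinsics and any distortion apply to the point x, -y, -z); pixel columns grow to the right and rows downward; lengths in m; the calibration is good to about 2 mm. A picture is of the moment at which its call begins: read the wrist's pose just before it. There is no depth.
- ctrl.sign_off(): hands the job in, once; it reports no verdict.
The state is a dict: "time": time; "joint_positions": joint angles; "qd": joint speeds; "effort": joint torques, N m; "tool_pos": TCP position; "tcp_rot": TCP orientation; "ft_force": force on the tool from outside, world axes, zero at the start; "ft_torque": the same for the moment, N m; "width": finger opening in m.
Only numpy, scipy, OpenCV 4.12 (cv2) and the standard library are available. Lean on these libraries where they do the work, as an engineer would, in place of code of your own. Each camera call takes 0.05 s, during which the arm holds its last target.

## Working session

There is one attempt and no reset: what is moved stays moved. The work goes in short steps, Python scripts to look and compute and a tool call to move; the robot and the scene stay as the last step left them, time stands still between calls to the robot, and variables do not carry over. Pictures are saved under pics/ and viewed, and the job is handed in when it is done.

Besides the shell and the picture viewer there is one more tool, called after "Request:" by a JSON object that holds its "method" and its "body", one argument or row to a line. servo_tool: Moves the arm, as the interface text tells. Its arguments: {"type":"object","properties":{"targets":{"type":"array","items":{"type":"object","properties":{"slide":{"type":"array","items":{"type":"number"}},"rot":{"type":"array","items":{"type":"number"}},"grip":{"type":"number"}}}},"grip_force":{"type":"number"}},"required":["targets"]}

```bash
mkdir -p pics; python3 - <<'E'
from bench import ctrl,camera
import cv2,numpy as np
s=ctrl.observe()
print(s, ctrl.hold_point_z)
for n in("scene","top","wrist"):
    c=camera(n); cv2.imwrite(f"pics/{n}0.png",c["color"][:,:,::-1]); print(n,{k:v for k,v in c.items() if k!="color"})
    np.save(f"{n}0.npy",c,allow_pickle=True)
E
```

```text
{'time': 0.0, 'joint_positions': array([ 1.19831353,  0.60014631, -0.00254044,  1.6001018 ,  0.0017668 ,
        0.94289947, -0.07980698]), 'qd': array([ 5.16136327e-04,  7.79158382e-04, -3.85782968e-04,  4.13653160e-04,
        9.54896295e-04, -8.53174912e-04,  3.21541792e-05]), 'effort': array([ 4.58329832e-04, -7.65066004e+01,  1.49736464e+00, -2.52344459e+01,
       -5.25397004e-02,  1.69745134e-02,  1.17036893e-04]), 'tool_pos': array([ 0.21118078, -0.69306309,  0.21775472]), 'tcp_rot': array([-3.10579453e+00, -4.62745653e-01,  5.40312113e-04]), 'ft_force': array([-0.10043024,  0.6752018 , -0.31092719]), 'ft_torque': array([-0.02001127,  0.00508882, -0.03160728]), 'width': 0.09324384603420632} 0.0188
scene {'K': array([[414.78268694,   0.        , 321.32905646],
       [  0.        , 414.78268694, 196.62095246],
       [  0.        ,   0.        ,   1.        ]]), 'k1': -0.05291467349147084, 'xyz': array([-0.07120687,  0.56176119,  1.15293855]), 'attitude': array([ 0.3562651 , -0.7650359 , -2.12500519])}
top {'K': array([[424.52636022,   0.        , 320.62779282],
       [  0.        , 424.52636022, 202.6539524 ],
       [  0.        ,   0.        ,   1.        ]]), 'k1': 0.001283451438630167, 'xyz': array([ 0.39343365, -0.01822818,  1.20975909]), 'attitude': array([ 0.1520801 , -0.12130826, -1.57130895])}
wrist {'K': array([[316.51668094,   0.        , 322.40549623],
       [  0.        , 316.51668094, 204.23383361],
       [  0.        ,   0.        ,   1.        ]]), 'k1': -0.023178752235182357, 'tool_from_camera': array([[-9.52080073e-04,  9.65667710e-01,  2.59778690e-01,
         7.23544129e-02],
       [ 9.99999194e-01,  1.13773388e-03, -5.64301745e-04,
         1.04397395e-03],
       [-8.40486992e-04,  2.59777943e-01, -9.65668014e-01,
        -1.64938355e-01],
       [ 0.00000000e+00,  0.00000000e+00,  0.00000000e+00,
         1.00000000e+00]])}
```

View pics/scene0.png

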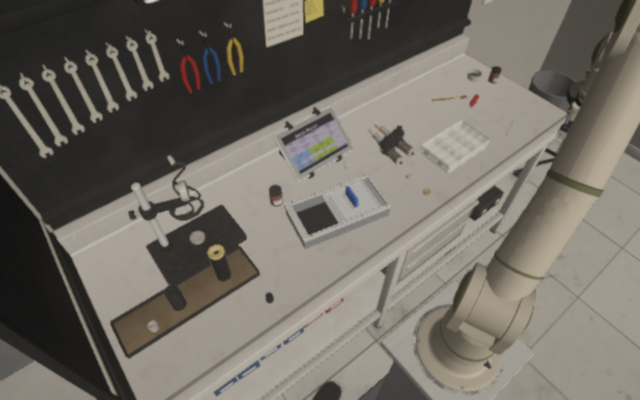

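View pics/top0.png

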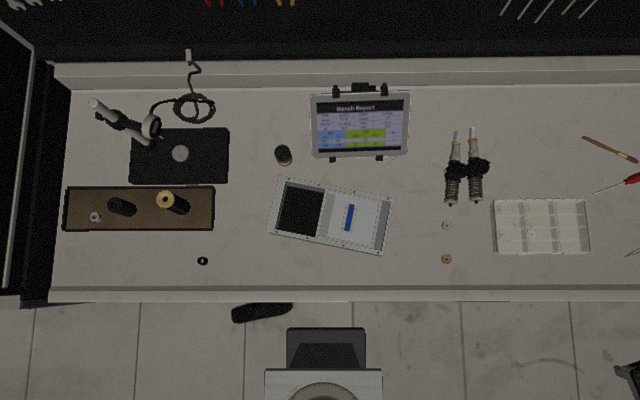

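View pics/wrist0.png

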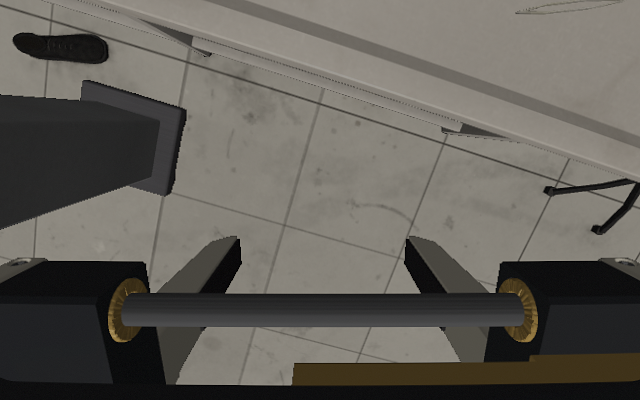

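The top view shows the nut at about (202,261), the case centred near (330,215) with the tray on the left, the tab at (348,217), the jar at (283,154) and the discs at (446,225) and (446,259).

```bash
cat > h.py <<'E'
import numpy as np,cv2
from scipy.spatial.transform import Rotation as R
def load(n): return np.load(n,allow_pickle=True).item()
def pose(c,tool=None):
    if "attitude" in c: return R.from_rotvec(c["attitude"]).as_matrix(),np.array(c["xyz"])
    T=np.eye(4);T[:3,:3]=R.from_rotvec(tool[1]).as_matrix();T[:3,3]=tool[0]
    M=T@c["tool_from_camera"];return M[:3,:3],M[:3,3]
def ray(c,uv,tool=None):
    Rm,t=pose(c,tool);K=c["K"]
    d=cv2.undistortPoints(np.array(uv,float).reshape(-1,1,2),K,np.array([c["k1"],0,0,0,0.])).reshape(-1,2)
    return t,(Rm@np.c_[d[:,0],-d[:,1],-np.ones(len(d))].T).T
def onz(c,uv,z,tool=None):
    t,d=ray(c,uv,tool);return t+d*((z-t[2])/d[:,2])[:,None]
def tri(cs):
    A=np.zeros((3,3));b=np.zeros(3)
    for c,uv,tool in cs:
        t,d=ray(c,[uv],tool);d=d[0]/np.linalg.norm(d[0]);P=np.eye(3)-np.outer(d,d);A+=P;b+=P@t
    return np.linalg.solve(A,b)
def proj(c,P,tool=None):
    Rm,t=pose(c,tool);q=(np.atleast_2d(P)-t)@Rm
    q=np.c_[q[:,0],-q[:,1],-q[:,2]]
    return cv2.projectPoints(q,np.zeros(3),np.zeros(3),c["K"],np.array([c["k1"],0,0,0,0.]))[0].reshape(-1,2)
E
python3 - <<'E'
from h import *
c=load("top0.npy");s=load("scene0.npy")
for n,i,b in(("top",c,(180,160,220,160)),("scene",s,(255,150,150,160))):
    im=i["color"][:,:,::-1]
    x,y,w,h=b
    cr=im[y:y+h,x:x+w]
    cv2.imwrite(f"pics/{n}z.png",cv2.resize(cr,None,fx=3.6,fy=3.6,interpolation=cv2.INTER_CUBIC))
    hsv=cv2.cvtColor(im.copy(),cv2.COLOR_BGR2HSV)
    m=((hsv[...,0]>100)&(hsv[...,0]<125)&(hsv[...,1]>140)&(hsv[...,2]>60)).astype(np.uint8)
    m[:150]=0
    cs,_=cv2.findContours(m,0,2)
    for q in cs:
        if cv2.contourArea(q)>30: print(n,"blue",cv2.minAreaRect(q),cv2.boxPoints(cv2.minAreaRect(q)).tolist())
    g=cv2.cvtColor(im.copy(),cv2.COLOR_BGR2GRAY)
    cs,_=cv2.findContours((g<60).astype(np.uint8),0,2)
    for q in cs:
        a=cv2.contourArea(q)
        if 20<a<400: print(n,"dark",a,cv2.boundingRect(q),cv2.minEnclosingCircle(q))
E
```

```text
top blue ((349.01922607421875, 217.4038543701172), (4.118438720703125, 25.887325286865234), 11.309932708740234) [[344.4615478515625, 229.69232177734375], [349.5384521484375, 204.30770874023438], [353.576904296875, 205.11538696289062], [348.5, 230.5]]
top dark 31.0 (310, 396, 26, 4) ((322.5, 399.0), 12.500100135803223)
top dark 59.0 (197, 257, 11, 8) ((202.10000610351562, 260.5), 5.124545574188232)
top dark 90.5 (345, 205, 9, 26) ((349.5, 217.5), 12.980854988098145)
top dark 98.0 (624, 172, 16, 12) ((632.0, 177.5), 8.90234661102295)
top dark 24.0 (329, 157, 7, 6) ((332.0, 159.0), 3.6056511402130127)
top dark 32.0 (627, 156, 11, 7) ((632.25, 159.375), 5.427173614501953)
top dark 30.0 (375, 155, 8, 6) ((378.9285583496094, 157.5), 3.960371971130371)
top dark 252.5 (318, 146, 83, 7) ((359.0, 148.0), 41.048851013183594)
top dark 213.0 (274, 145, 18, 19) ((283.5, 154.5), 10.12432861328125)
top dark 66.5 (380, 83, 9, 13) ((383.5, 89.41666412353516), 6.589756965637207)
top dark 258.0 (332, 82, 45, 16) ((353.9204406738281, 93.0), 22.282533645629883)
scene dark 307.0 (314, 382, 26, 18) ((326.5,
[... 445 characters left out ...]
.23333740234375), 5.326977252960205)
scene dark 105.0 (547, 169, 17, 13) ((555.5, 175.5), 8.746527671813965)
scene dark 253.0 (380, 127, 23, 27) ((391.5, 139.5), 15.116316795349121)
scene dark 56.0 (561, 121, 12, 11) ((566.5, 125.5), 6.5193023681640625)
scene dark 130.5 (283, 115, 49, 29) ((307.0, 128.5), 26.669370651245117)
scene dark 70.0 (530, 83, 19, 16) ((539.0, 91.0), 10.63024616241455)
scene dark 391.0 (558, 78, 27, 32) ((572.7513427734375, 92.99180603027344), 16.441987991333008)
scene dark 45.0 (489, 67, 11, 14) ((494.0, 74.0), 7.810349941253662)
scene dark 125.0 (591, 36, 16, 30) ((598.5, 50.5), 16.324926376342773)
scene dark 308.5 (613, 0, 22, 37) ((623.5, 18.0), 20.83876609802246)
```

```bash
ls pics
```

```text
scene0.png
scenez.png
top0.png
topz.png
wrist0.png
```

View pics/topz.png

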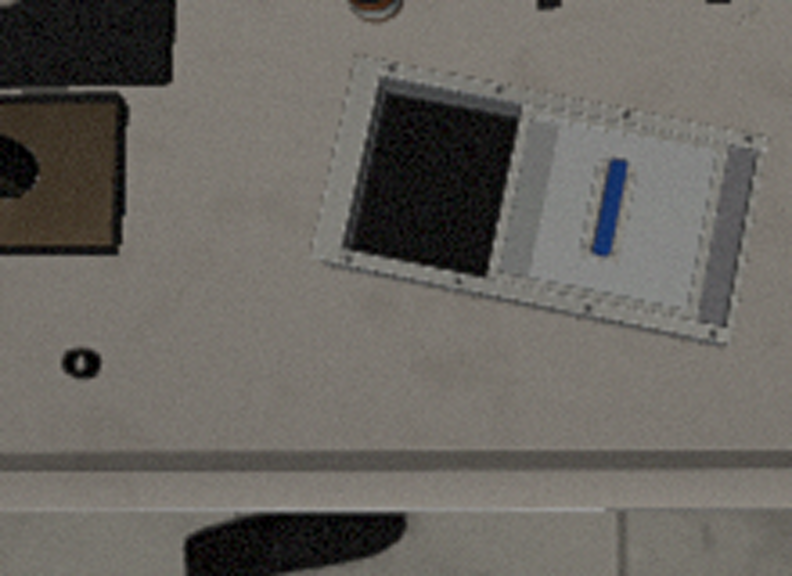

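View pics/scenez.png

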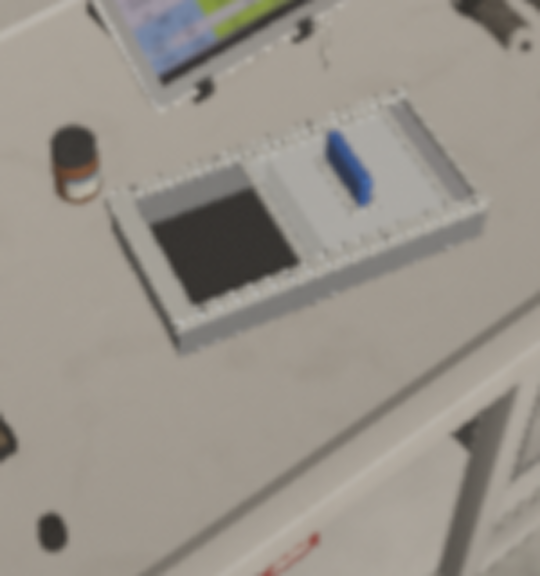

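```bash
python3 - <<'E'
from h import *
c=load("top0.npy");s=load("scene0.npy")
print("nut top plane z=.015",onz(c,[(202.3,260.7)],.015), "scene",onz(s,[(269.2,297)],.015), tri([(c,(202.1,260.5),None),(s,(269.3,297.2),None)]))
print("tab",onz(c,[(349,217.4)],.09),onz(c,[(344.46,229.7),(348.5,230.5),(349.5,204.3),(353.6,205.1)],.093))
print(onz(c,[(283,154)],.06),onz(c,[(446,225),(446,259)],.005))
E
```

```text
nut top plane z=.015 [[0.44032872 0.33751353 0.015     ]] scene [[0.44362911 0.33696798 0.015     ]] [0.44109833 0.33745973 0.0181826 ]
tab [[ 0.54999473 -0.07188042  0.09      ]] [[ 0.51689356 -0.05928772  0.093     ]
 [ 0.514718   -0.06990589  0.093     ]
 [ 0.5848084  -0.07358703  0.093     ]
 [ 0.58257391 -0.08446619  0.093     ]]
[[0.73519302 0.10941022 0.06      ]] [[ 0.53847749 -0.35063167  0.005     ]
 [ 0.44274871 -0.34545595  0.005     ]]
```

```bash
python3 - <<'E'
from h import *
c=load("top0.npy");s=load("scene0.npy")
top=np.array([(358,58),(318,262),(727,342),(767,137)])/3.6+[180,160]-0.4
P=onz(c,top,.06);print(P.round(4))
e=lambda a,b:np.linalg.norm(P[a]-P[b])
print(e(0,1),e(2,3),e(0,3),e(1,2))
sc=np.array([(107,193),(180,332),(486,203),(403,95)])/3.6+[255,150]-0.4
Q=onz(s,sc,.06);print(Q.round(4))
for X in(P,Q):
    ctr=X.mean(0); y=(X[0]+X[1]-X[2]-X[3]);yaw=np.arctan2(-y[0],y[1])
    x=(X[0]+X[3]-X[1]-X[2]);yaw2=np.arctan2(x[1],x[0])
    print(ctr,yaw,yaw2,np.degrees(yaw))
    Rz=R.from_euler('z',yaw).as_matrix()
    print("tab in case",(np.array([.550,-.0719,.0])-ctr)@Rz)
    print("leading",)
E
```

```text
[[ 0.6726  0.1197  0.06  ]
 [ 0.5143  0.1478  0.06  ]
 [ 0.4529 -0.1591  0.06  ]
 [ 0.6082 -0.1939  0.06  ]]
0.16073200661024456 0.15915430750531215 0.32011887559795493 0.3130235924680682
[[ 0.6766  0.1171  0.06  ]
 [ 0.5118  0.1547  0.06  ]
 [ 0.4525 -0.156   0.06  ]
 [ 0.6006 -0.1852  0.06  ]]
[ 0.56200453 -0.02136642  0.06      ] -0.20008582277254103 -0.1980281636657008 -11.464073185269177
tab in case [-0.00172131 -0.05191135 -0.06      ]
leading
[ 0.56035963 -0.01735849  0.06      ] -0.217337129515599 -0.2102571465185751 -12.452500252731976
tab in case [ 0.00164487 -0.05549227 -0.06      ]
leading
```

```bash
cat > plan.py <<'E'
from h import *
def rows(p0,r0,way):
    """way: list of (xyz, yaw of tool x deg, nrows); tool straight down"""
    p=np.array(p0,float);M=R.from_rotvec(r0)
    for q,yaw,n in way:
        q=np.array(q,float)
        G=R.from_euler('z',yaw,degrees=True)*R.from_euler('x',180,degrees=True)
        rv=(M.inv()*G).as_rotvec();dp=(q-p)/n
        for i in range(n):
            print(np.round(M.inv().apply(dp),4).tolist(),np.round(np.degrees(rv/n),2).tolist())
            M=M*R.from_rotvec(rv/n)
        p=q;print('--',p)
E
python3 - <<'E'
from plan import *
from bench import ctrl
o=ctrl.observe()
c=load("top0.npy");print(onz(c,[(165,199)],.1),onz(c,[(165,199)],.15), onz(c,[(214,230)],0),onz(c,[(200,290)],0))
rows(o['tool_pos'],o['tcp_rot'],[((.42,-.40,.26),17,8),((.56,-.10,.26),78.5,8),((.47,.29,.26),78.5,8)])
E
```

```text
[[0.60126069 0.42008365 0.1       ]] [[0.59189708 0.40033558 0.15      ]] [[0.5283286  0.31212287 0.        ]] [[0.35935623 0.34476535 0.        ]]
[0.0356, -0.0275, -0.0052] [-0.01, 0.0, -0.01]
[0.0357, -0.0274, -0.0052] [-0.01, 0.0, -0.01]
[0.0357, -0.0274, -0.0052] [-0.01, 0.0, -0.01]
[0.0357, -0.0274, -0.0052] [-0.01, 0.0, -0.01]
[0.0357, -0.0274, -0.0052] [-0.01, 0.0, -0.01]
[0.0357, -0.0274, -0.0052] [-0.01, 0.0, -0.01]
[0.0357, -0.0274, -0.0052] [-0.01, 0.0, -0.01]
[0.0357, -0.0274, -0.0053] [-0.01, 0.0, -0.01]
-- [ 0.42 -0.4   0.26]
[0.0277, -0.0307, -0.0] [-0.0, 0.0, -7.69]
[0.0316, -0.0268, -0.0] [-0.0, 0.0, -7.69]
[0.0349, -0.0223, -0.0] [-0.0, 0.0, -7.69]
[0.0375, -0.0174, -0.0] [-0.0, 0.0, -7.69]
[0.0395, -0.0123, -0.0] [-0.0, 0.0, -7.69]
[0.0408, -0.0069, -0.0] [-0.0, 0.0, -7.69]
[0.0414, -0.0013, -0.0] [-0.0, 0.0, -7.69]
[0.0412, 0.0042, 0.0] [-0.0, 0.0, -7.69]
-- [ 0.56 -0.1   0.26]
[0.0455, -0.0207, -0.0] [0.0, 0.0, -0.0]
[0.0455, -0.0207, -0.0] [0.0, 0.0, -0.0]
[0.0455, -0.0207, -0.0] [0.0, 0.0, -0.0]
[0.0455, -0.0207, -0.0] [0.0, 0.0, -0.0]
[0.0455, -0.0207, -0.0] [0.0, 0.0, -0.0]
[0.0455, -0.0207, -0.0] [0.0, 0.0, -0.0]
[0.0455, -0.0207, -0.0] [0.0, 0.0, -0.0]
[0.0455, -0.0207, -0.0] [0.0, 0.0, -0.0]
-- [0.47 0.29 0.26]
```

Request:
{"method": "servo_tool", "body": {
  "targets": [
    {"slide": [0.0356,-0.0275,-0.0052],"rot": [0,0,0],"grip": 0.093},
    {"slide": [0.0356,-0.0275,-0.0052],"rot": [0,0,0],"grip": 0.093},
    {"slide": [0.0356,-0.0275,-0.0052],"rot": [0,0,0],"grip": 0.093},
    {"slide": [0.0356,-0.0275,-0.0052],"rot": [0,0,0],"grip": 0.093},
    {"slide": [0.0356,-0.0275,-0.0052],"rot": [0,0,0],"grip": 0.093},
    {"slide": [0.0356,-0.0275,-0.0052],"rot": [0,0,0],"grip": 0.093},
    {"slide": [0.0356,-0.0275,-0.0052],"rot": [0,0,0],"grip": 0.093},
    {"slide": [0.0356,-0.0275,-0.0052],"rot": [0,0,0],"grip": 0.093}
  ]
}}

```text
time: 1.15
tool_pos: [0.4203, -0.3987, 0.2603]
tcp_rot: [-3.107, -0.463, 0.0]
ft_force: [0.1, -0.6, 0.4]
width: 0.0931
```

Request:
{"method": "servo_tool", "body": {
  "targets": [
    {"slide": [0.028,-0.031,0],"rot": [0,0,-7.7],"grip": 0.093},
    {"slide": [0.032,-0.027,0],"rot": [0,0,-7.7],"grip": 0.093},
    {"slide": [0.035,-0.022,0],"rot": [0,0,-7.7],"grip": 0.093},
    {"slide": [0.0375,-0.0175,0],"rot": [0,0,-7.7],"grip": 0.093},
    {"slide": [0.0395,-0.012,0],"rot": [0,0,-7.7],"grip": 0.093},
    {"slide": [0.041,-0.007,0],"rot": [0,0,-7.7],"grip": 0.093},
    {"slide": [0.0415,-0.001,0],"rot": [0,0,-7.7],"grip": 0.093},
    {"slide": [0.041,0.004,0],"rot": [0,0,-7.7],"grip": 0.093}
  ]
}}

```text
time: 2.15
tool_pos: [0.5611, -0.0983, 0.2602]
tcp_rot: [-2.428, -1.994, 0.0]
ft_force: [0.6, -0.5, -0.3]
width: 0.0928
```

```bash
python3 - <<'E'
from bench import ctrl,camera
import cv2,numpy as np
s=ctrl.observe();c=camera("wrist");c["tool"]=(s["tool_pos"],s["tcp_rot"]);print(c["tool"])
np.save("w1.npy",c,allow_pickle=True);cv2.imwrite("pics/w1.png",c["color"][:,:,::-1])
E
```

```text
(array([ 0.56106822, -0.09834435,  0.26015592]), array([-2.42768068e+00, -1.99394911e+00,  1.64642257e-04]))
```

View pics/w1.png

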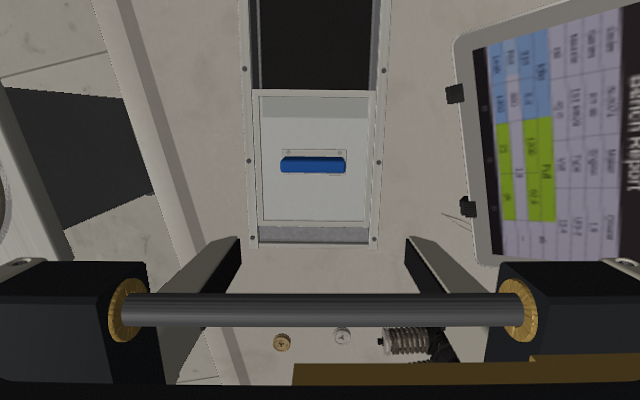

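The wrist view shows the case aligned with the tool, the tab at about (313,165) and the hatch leading edge at row ~92.

```bash
python3 - <<'E'
from h import *
c=load("w1.npy");t=c["tool"]
im=c["color"][:,:,::-1].copy()
cv2.imwrite("pics/w1z.png",cv2.resize(im[0:260,220:410],None,fx=3,fy=2.3,interpolation=cv2.INTER_CUBIC)[:600])
hsv=cv2.cvtColor(im,cv2.COLOR_BGR2HSV)
m=((hsv[...,0]>100)&(hsv[...,0]<125)&(hsv[...,1]>140)&(hsv[...,2]>50)).astype(np.uint8);m[:,400:]=0
print(cv2.boundingRect(m),[ (r,np.where(m[r])[0].min(),np.where(m[r])[0].max()) for r in range(150,180) if m[r].any()])
top=hsv[150:180,313];print(top.tolist())
E
```

```text
(280, 157, 65, 16) [(157, np.int64(284), np.int64(341)), (158, np.int64(285), np.int64(342)), (159, np.int64(282), np.int64(343)), (160, np.int64(281), np.int64(343)), (161, np.int64(281), np.int64(344)), (162, np.int64(280), np.int64(344)), (163, np.int64(280), np.int64(344)), (164, np.int64(280), np.int64(344)), (165, np.int64(280), np.int64(344)), (166, np.int64(280), np.int64(344)), (167, np.int64(280), np.int64(344)), (168, np.int64(281), np.int64(344)), (169, np.int64(281), np.int64(344)), (170, np.int64(281), np.int64(344)), (171, np.int64(281), np.int64(344)), (172, np.int64(326), np.int64(342))]
[[20, 15, 150], [21, 17, 147], [23, 16, 144], [23, 16, 144], [21, 17, 147], [23, 14, 143], [110, 7, 109], [109, 230, 51], [109, 205, 56], [108, 207, 59], [108, 199, 78], [109, 195, 107], [109, 191, 119], [108, 194, 126], [108, 195, 124], [108, 195, 124], [108, 197, 124], [108, 194, 125], [108, 197, 124], [108, 199, 124], [108, 199, 122], [108, 209, 117], [111, 112, 112], [24, 19, 133], [24, 16, 158], [30, 5, 150], [20, 5, 151], [20, 5, 151], [23, 7, 151], [30, 5, 150]]
```

View pics/w1z.png

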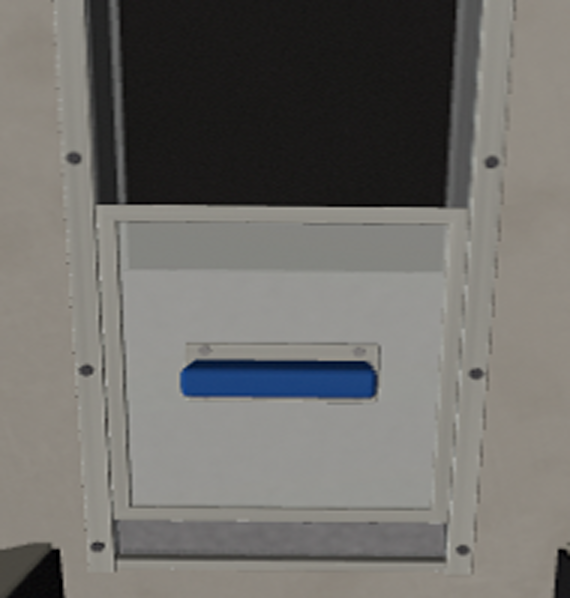

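```bash
python3 - <<'E'
from h import *
c=load("w1.npy");t=c["tool"]
print(onz(c,[(280,160.7),(345,160.7),(281,172),(345,172),(313,172)],.093,t).round(4))
le=onz(c,[(220+97/3-.4,207/2.3-.4),(220+467/3-.4,208/2.3-.4)],.058,t);print("lead",le)
# rail outer edges (z=.06): top and bottom
pts=np.array([(55,0),(88,570),(517,0),(468,572)],float)/[3,2.3]+[219.6,-.4]
P=onz(c,pts,.06,t);print(P.round(4))
for a,b in((1,0),(3,2)):
    d=P[a]-P[b];print(np.degrees(np.arctan2(d[0],-d[1])), )
print("rear mid",(P[1]+P[3])/2, np.linalg.norm(P[1]-P[3]),(P[3]-P[1]))
E
```

```text
[[ 0.524  -0.0616  0.093 ]
 [ 0.5909 -0.0749  0.093 ]
 [ 0.5224 -0.0734  0.093 ]
 [ 0.5888 -0.0867  0.093 ]
 [ 0.5556 -0.08    0.093 ]]
lead [[ 0.50617486  0.01712171  0.058     ]
 [ 0.63893466 -0.00982052  0.058     ]]
[[ 0.5141  0.1051  0.06  ]
 [ 0.4563 -0.1621  0.06  ]
 [ 0.6692  0.0742  0.06  ]
 [ 0.6105 -0.194   0.06  ]]
-12.210334217075706
-12.35904382646455
rear mid [ 0.53341557 -0.17801667  0.06      ] 0.15742723245884693 [ 0.15415882 -0.03191224  0.        ]
```

Request:
{"method": "servo_tool", "body": {
  "targets": [
    {"slide": [0.0395,-0.0245,0],"rot": [0,0,0],"grip": 0.093},
    {"slide": [0.0395,-0.0245,0],"rot": [0,0,0],"grip": 0.093},
    {"slide": [0.0395,-0.0245,0.0],"rot": [0,0,0],"grip": 0.093},
    {"slide": [0.0395,-0.0245,0.01],"rot": [0,0,0],"grip": 0.07},
    {"slide": [0.0395,-0.0245,0.01],"rot": [0,0,0],"grip": 0.06},
    {"slide": [0.0395,-0.0245,0.02],"rot": [0,0,0],"grip": 0.06},
    {"slide": [0.0395,-0.0245,0.03],"rot": [0,0,0],"grip": 0.06},
    {"slide": [0.0395,-0.0245,0.03],"rot": [0,0,0],"grip": 0.06}
  ]
}}

```text
time: 3.2
tool_pos: [0.431, 0.2501, 0.1595]
tcp_rot: [2.433, 1.987, 0.001]
ft_force: [1.3, 0.0, 0.8]
width: 0.06
```

```bash
cat > wr.py <<'E'
import sys
from bench import ctrl,camera
import cv2,numpy as np
n=sys.argv[1]
s=ctrl.observe();c=camera("wrist");c["tool"]=(s["tool_pos"],s["tcp_rot"]);print(s["time"],c["tool"],s["ft_force"])
np.save(n+".npy",c,allow_pickle=True);cv2.imwrite(f"pics/{n}.png",c["color"][:,:,::-1])
E
python3 wr.py w2
```

```text
3.2 (array([0.43095138, 0.25009699, 0.15949813]), array([2.43310762e+00, 1.98720448e+00, 9.53686776e-04])) [1.25332873 0.01424025 0.82973228]
```

View pics/w2.png

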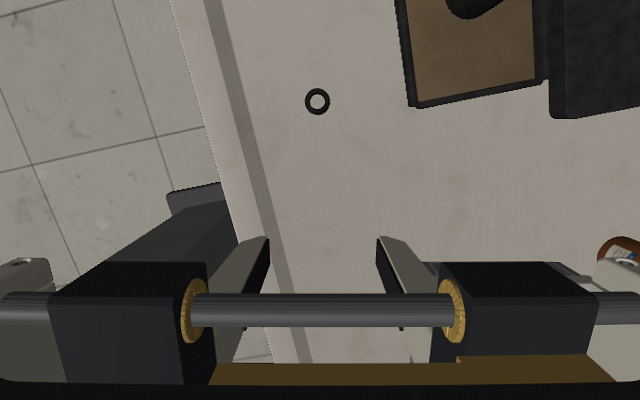

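The nut shows as a ring at about (317,101), clear of the board to its right.

```bash
python3 - <<'E'
from h import *
c=load("w2.npy");t=c["tool"]
im=c["color"];g=cv2.cvtColor(im,cv2.COLOR_RGB2GRAY)
cv2.imwrite("pics/w2z.png",cv2.resize(g[75:130,285:350],None,fx=9,fy=9,interpolation=cv2.INTER_CUBIC))
m=(g<80).astype(np.uint8);m[:75]=0;m[130:]=0;m[:,:285]=0;m[:,350:]=0
q,h=cv2.findContours(m,cv2.RETR_CCOMP,2)
for k in q:
    if cv2.contourArea(k)>20:
        b=cv2.boundingRect(k);u,v=b[0]+(b[2]-1)/2,b[1]+(b[3]-1)/2
        print(b,cv2.minEnclosingCircle(k),[onz(c,[(u,v)],z,t).round(4).tolist() for z in(0,.015,.03)], cv2.fitEllipse(k))
print(proj(c,[(.441,.3375,.03),(.441,.3375,0)],t))
E
```

```text
(305, 88, 25, 27) ((317.3591613769531, 101.14788818359375), 13.357962608337402) [[[0.4445, 0.3374, 0.0]], [[0.4446, 0.3366, 0.015]], [[0.4446, 0.3358, 0.03]]] ((317.0445251464844, 101.12908172607422), (24.402019500732422, 26.169036865234375), 170.81141662597656)
(309, 93, 17, 17) ((316.8930969238281, 101.18965148925781), 8.405707359313965) [[[0.4445, 0.3374, 0.0]], [[0.4446, 0.3366, 0.015]], [[0.4446, 0.3358, 0.03]]] ((317.03662109375, 101.19569396972656), (15.820226669311523, 16.232973098754883), 34.43212127685547)
[[312.58759333  99.90740816]
 [313.45862144 101.69222945]]
```

View pics/w2z.png

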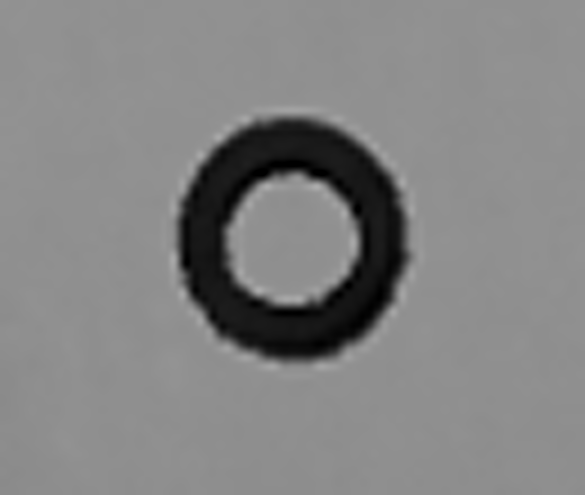

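Request:
{"method": "servo_tool", "body": {
  "targets": [
    {"slide": [0.0175,-0.001,0.01],"rot": [0,0,0],"grip": 0.06},
    {"slide": [0.0175,-0.001,0.01],"rot": [0,0,0],"grip": 0.06},
    {"slide": [0.0175,-0.001,0.01],"rot": [0,0,0],"grip": 0.06},
    {"slide": [0.0175,-0.001,0.01],"rot": [0,0,0],"grip": 0.06},
    {"slide": [0.0175,0,0.02],"rot": [0,0,0],"grip": 0.06},
    {"slide": [0,0,0.02],"rot": [0,0,0],"grip": 0.06},
    {"slide": [0,0,0.02],"rot": [0,0,0],"grip": 0.06},
    {"slide": [0,0,0],"rot": [0,0,0],"grip": 0.06}
  ]
}}

```text
time: 4.25
tool_pos: [0.4443, 0.3354, 0.0588]
tcp_rot: [2.432, 1.989, -0.004]
ft_force: [0.4, 0.3, 0.7]
width: 0.06
```

```bash
python3 wr.py w3
```

```text
4.25 (array([0.44434077, 0.33544078, 0.05883004]), array([ 2.43185717,  1.98861653, -0.00390693])) [0.42096349 0.30237561 0.69184825]
```

View pics/w3.png

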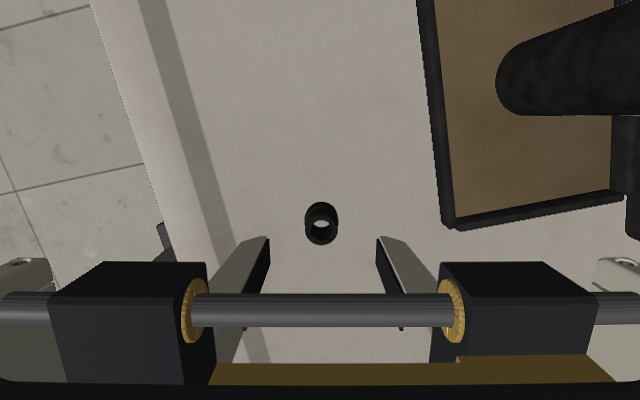

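Request:
{"method": "servo_tool", "body": {
  "targets": [
    {"slide": [0.001,0,0.011],"rot": [0,0,0],"grip": 0.06},
    {"slide": [0,0,0.011],"rot": [0,0,0],"grip": 0.06},
    {"slide": [0,0,0.011],"rot": [0,0,0],"grip": 0.06},
    {"slide": [0,0,0.011],"rot": [0,0,0],"grip": 0.06},
    {"slide": [0,0,0.01],"rot": [0,0,0],"grip": 0.06},
    {"slide": [0,0,0],"rot": [0,0,0],"grip": 0.04},
    {"slide": [0,0,0],"rot": [0,0,0],"grip": 0.018},
    {"slide": [0,0,0],"rot": [0,0,0],"grip": 0.018}
  ],
  "grip_force": 15
}}

```text
time: 5.3
tool_pos: [0.4452, 0.3367, 0.0065]
tcp_rot: [-2.432, -1.989, -0.001]
ft_force: [0.4, 1.2, -0.2]
width: 0.0345
```

Request:
{"method": "servo_tool", "body": {
  "targets": [
    {"slide": [0,0,0],"rot": [0,0,0],"grip": 0.018},
    {"slide": [0,0,0],"rot": [0,0,0],"grip": 0.018},
    {"slide": [0,0,0],"rot": [0,0,0],"grip": 0.018},
    {"slide": [0,0,-0.005],"rot": [0,0,0],"grip": 0.018},
    {"slide": [0,0,-0.02],"rot": [0,0,0],"grip": 0.018},
    {"slide": [0,0,-0.03],"rot": [0,0,0],"grip": 0.018},
    {"slide": [0,0,-0.04],"rot": [0,0,0],"grip": 0.018},
    {"slide": [0,0,-0.04],"rot": [0,0,0],"grip": 0.018}
  ]
}}

```text
time: 6.3
tool_pos: [0.4447, 0.3363, 0.1425]
tcp_rot: [-2.432, -1.989, 0.001]
ft_force: [0.1, 0.7, -0.6]
width: 0.0231
```

```bash
python3 wr.py w4; python3 - <<'E'
from plan import *
from bench import ctrl
o=ctrl.observe()
Y=R.from_euler('z',-11.7,degrees=True)
tgt=np.array([.564,-.021,0])+Y.apply([0,.092,0]);print(tgt)
rows(o['tool_pos'],o['tcp_rot'],[((.54,.20,.16),78.3,8),((tgt[0],tgt[1],.12),78.3,8)])
E
```

```text
6.3 (array([0.44469338, 0.33629937, 0.142504  ]), array([-2.43187134e+00, -1.98875188e+00,  1.03026243e-03])) [ 0.06322993  0.65613029 -0.57729624]
[0.58265643 0.0690885  0.        ]
[-0.0146, 0.0149, -0.0016] [0.03, -0.03, 0.03]
[-0.0145, 0.0149, -0.0016] [0.03, -0.03, 0.03]
[-0.0145, 0.0149, -0.0016] [0.03, -0.03, 0.03]
[-0.0145, 0.0149, -0.0016] [0.03, -0.03, 0.03]
[-0.0145, 0.0149, -0.0016] [0.03, -0.03, 0.03]
[-0.0145, 0.015, -0.0016] [0.03, -0.03, 0.03]
[-0.0145, 0.015, -0.0016] [0.03, -0.03, 0.03]
[-0.0145, 0.015, -0.0016] [0.03, -0.03, 0.03]
-- [0.54 0.2  0.16]
[-0.0149, 0.0085, 0.005] [0.0, -0.0, -0.0]
[-0.0149, 0.0085, 0.005] [0.0, -0.0, -0.0]
[-0.0149, 0.0085, 0.005] [0.0, -0.0, -0.0]
[-0.0149, 0.0085, 0.005] [0.0, -0.0, -0.0]
[-0.0149, 0.0085, 0.005] [0.0, -0.0, -0.0]
[-0.0149, 0.0085, 0.005] [0.0, -0.0, -0.0]
[-0.0149, 0.0085, 0.005] [0.0, -0.0, -0.0]
[-0.0149, 0.0085, 0.005] [0.0, -0.0, -0.0]
-- [0.58265643 0.0690885  0.12      ]
```

View pics/w4.png

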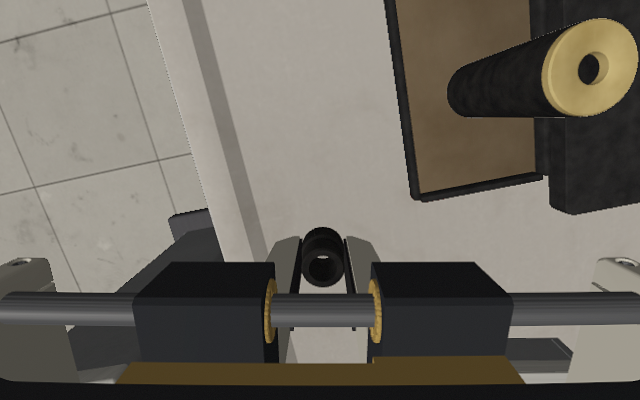

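Request:
{"method": "servo_tool", "body": {
  "targets": [
    {"slide": [-0.0294,0.0234,-0.01],"rot": [0,0,0],"grip": 0.018},
    {"slide": [-0.0294,0.0234,0],"rot": [0,0,0],"grip": 0.018},
    {"slide": [-0.0294,0.0234,0],"rot": [0,0,0],"grip": 0.018},
    {"slide": [-0.0294,0.0234,0],"rot": [0,0,0],"grip": 0.018},
    {"slide": [-0.0294,0.0234,0],"rot": [0,0,0],"grip": 0.018},
    {"slide": [-0.0294,0.0234,0],"rot": [0,0,0],"grip": 0.018},
    {"slide": [-0.0294,0.0234,0.015],"rot": [0,0,0.2],"grip": 0.018},
    {"slide": [-0.0294,0.0234,0.015],"rot": [0,0,0],"grip": 0.018}
  ]
}}

```text
time: 7.35
tool_pos: [0.5821, 0.0676, 0.121]
tcp_rot: [2.435, 1.984, 0.001]
ft_force: [1.0, -0.2, -0.3]
width: 0.023
```

```bash
python3 wr.py w5; python3 - <<'E'
from bench import ctrl,camera
import cv2,numpy as np
for n in("top","scene"):
    c=camera(n);np.save(n+"5.npy",c,allow_pickle=True)
    x,y=(230,140) if n=="top" else (240,130)
    cv2.imwrite(f"pics/{n}5.png",cv2.resize(np.ascontiguousarray(c["color"][y:y+130,x:x+190,::-1]),None,fx=4,fy=4,interpolation=cv2.INTER_CUBIC))
E
```

```text
7.35 (array([0.58209576, 0.06760171, 0.12104032]), array([2.43528473e+00, 1.98420511e+00, 5.14874054e-04])) [ 1.04115848 -0.16026581 -0.27800447]
```

View pics/w5.png

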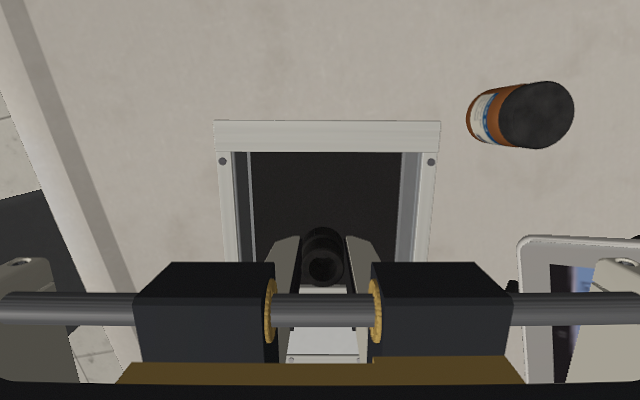

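View pics/scene5.png

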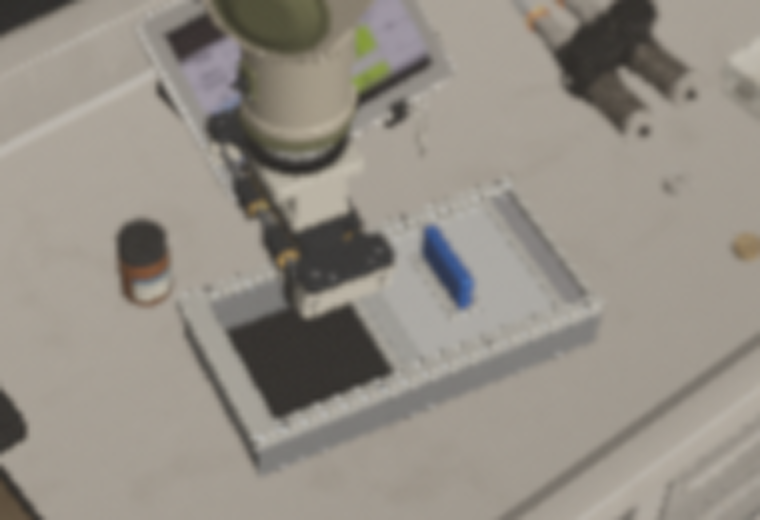

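The wrist view shows the nut held between the fingers over the tray, with the frame's outer edge at row ~121 (cols 213–440) and its inner edge at row ~152.

```bash
python3 - <<'E'
from h import *
c=load("w5.npy");t=c["tool"]
P=onz(c,[(213,121),(440,121),(213,152),(440,152)],.06,t);print(P.round(4),np.linalg.norm(P[0]-P[1]))
d=P[1]-P[0];print(np.degrees(np.arctan2(d[1],d[0])))
m=(P[0]+P[1])/2;Y=R.from_euler('z',-11.7,degrees=True)
print("center",m-Y.apply([0,.16,0]), "inner mid",(P[2]+P[3])/2)
ctr=np.array([.565,-.021,0])
print("tcp in case",Y.inv().apply(np.array(t[0])-ctr), "inner",Y.inv().apply((P[2]+P[3])/2-ctr))
E
```

```text
[[0.523  0.1514 0.06  ]
 [0.6771 0.1195 0.06  ]
 [0.5168 0.1309 0.06  ]
 [0.6747 0.0981 0.06  ]] 0.15743307102259144
-11.701670812683334
center [ 0.56759286 -0.02125924  0.06      ] inner mid [0.59577614 0.11449441 0.06      ]
tcp in case [-0.00122675  0.09022762  0.12104032] inner [0.00266015 0.13892023 0.06      ]
```

Request:
{"method": "servo_tool", "body": {
  "targets": [
    {"slide": [0,0,0.02],"rot": [0,0,0],"grip": 0.018},
    {"slide": [0,0,0.02],"rot": [0,0,0],"grip": 0.018},
    {"slide": [0,0,0.02],"rot": [0,0,0],"grip": 0.018},
    {"slide": [0,0,0.02],"rot": [0,0,0],"grip": 0.018},
    {"slide": [0,0,0.016],"rot": [0,0,0],"grip": 0.018},
    {"slide": [0,0,0.008],"rot": [0,0,0],"grip": 0.018},
    {"slide": [0,0,0.002],"rot": [0,0,0],"grip": 0.018},
    {"slide": [0,0,0],"rot": [0,0,0],"grip": 0.018}
  ]
}}

```text
time: 8.5
tool_pos: [0.5818, 0.069, 0.0155]
tcp_rot: [2.435, 1.984, 0.001]
ft_force: [-0.4, -0.0, -0.6]
width: 0.0231
```

Request:
{"method": "servo_tool", "body": {
  "targets": [
    {"slide": [0,0,0.0005],"rot": [0,0,0],"grip": 0.018},
    {"slide": [0,0,0.0005],"rot": [0,0,0],"grip": 0.018},
    {"slide": [0,0,0.0005],"rot": [0,0,0],"grip": 0.018},
    {"slide": [0,0,0.0005],"rot": [0,0,0],"grip": 0.018},
    {"slide": [0,0,0.0005],"rot": [0,0,0],"grip": 0.018},
    {"slide": [0,0,0],"rot": [0,0,0],"grip": 0.018},
    {"slide": [0,0,0],"rot": [0,0,0],"grip": 0.018},
    {"slide": [0,0,0],"rot": [0,0,0],"grip": 0.018}
  ]
}}

```text
time: 9.5
tool_pos: [0.5816, 0.0688, 0.0127]
tcp_rot: [-2.435, -1.984, 0.0]
ft_force: [0.3, -0.2, -0.3]
width: 0.0229
```

Request:
{"method": "servo_tool", "body": {
  "targets": [
    {"slide": [0,0,0.0003],"rot": [0,0,0],"grip": 0.018},
    {"slide": [0,0,0.0003],"rot": [0,0,0],"grip": 0.018},
    {"slide": [0,0,0.0003],"rot": [0,0,0],"grip": 0.018},
    {"slide": [0,0,0.0003],"rot": [0,0,0],"grip": 0.018},
    {"slide": [0,0,0.0003],"rot": [0,0,0],"grip": 0.018},
    {"slide": [0,0,0],"rot": [0,0,0],"grip": 0.018},
    {"slide": [0,0,0],"rot": [0,0,0],"grip": 0.018},
    {"slide": [0,0,0],"rot": [0,0,0],"grip": 0.018}
  ]
}}

```text
time: 10.5
tool_pos: [0.5817, 0.0689, 0.0122]
tcp_rot: [2.435, 1.984, 0.001]
ft_force: [-3.9, -0.1, 14.5]
width: 0.023
```

Request:
{"method": "servo_tool", "body": {
  "targets": [
    {"slide": [0,0,-0.0008],"rot": [0,0,0],"grip": 0.018},
    {"slide": [0,0,0],"rot": [0,0,0],"grip": 0.018},
    {"slide": [0,0,0],"rot": [0,0,0],"grip": 0.026},
    {"slide": [0,0,0],"rot": [0,0,0],"grip": 0.03},
    {"slide": [0,0,0],"rot": [0,0,0],"grip": 0.036},
    {"slide": [0,0,0],"rot": [0,0,0],"grip": 0.042},
    {"slide": [0,0,0],"rot": [0,0,0],"grip": 0.045},
    {"slide": [0,0,0],"rot": [0,0,0],"grip": 0.045}
  ]
}}

```text
time: 11.5
tool_pos: [0.5816, 0.0689, 0.012]
tcp_rot: [-2.435, -1.984, 0.0]
ft_force: [-0.0, 0.4, -0.3]
width: 0.0448
```

Request:
{"method": "servo_tool", "body": {
  "targets": [
    {"slide": [0,0,-0.01],"rot": [0,0,0],"grip": 0.045},
    {"slide": [0,0,-0.015],"rot": [0,0,0],"grip": 0.045},
    {"slide": [0,0,-0.02],"rot": [0,0,0],"grip": 0.045},
    {"slide": [0,0,-0.025],"rot": [0,0,0],"grip": 0.045},
    {"slide": [-0.005,0,-0.025],"rot": [0,0,0],"grip": 0.045},
    {"slide": [-0.02,0,-0.025],"rot": [0,0,0],"grip": 0.045},
    {"slide": [-0.02,0,-0.02],"rot": [0,0,0],"grip": 0.045},
    {"slide": [-0.015,0,0],"rot": [0,0,0],"grip": 0.045}
  ]
}}

```text
time: 12.5
tool_pos: [0.5702, 0.0092, 0.1543]
tcp_rot: [2.434, 1.982, 0.004]
ft_force: [0.1, -0.0, 0.2]
width: 0.0454
```

```bash
python3 wr.py w6
```

```text
12.5 (array([0.5702082 , 0.00917401, 0.15427927]), array([2.43429436, 1.98211518, 0.00415927])) [ 0.10386037 -0.0281001   0.16316682]
```

View pics/w6.png

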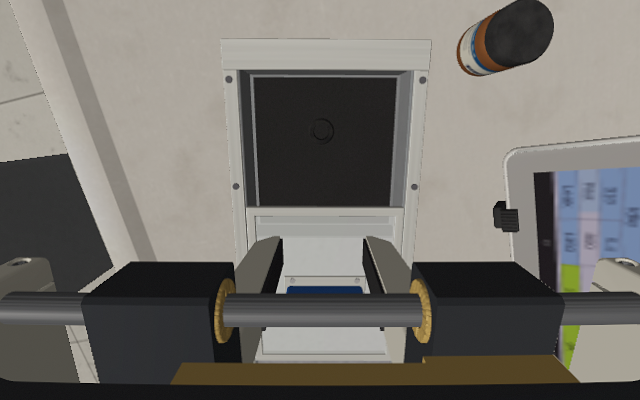

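```bash
python3 - <<'E'
from h import *
c=load("w6.npy");g=cv2.cvtColor(c["color"],cv2.COLOR_RGB2GRAY)[75:210,250:400].astype(float)
cv2.imwrite("pics/w6z.png",cv2.resize(np.clip(g*4-30,0,255).astype(np.uint8),None,fx=4,fy=4,interpolation=cv2.INTER_CUBIC))
t=c["tool"]
print(proj(c,[(.5817,.0689,.036),(.5817,.0689,.006)],t),onz(c,[(322,130)],.036,t))
# tab in case frame & push-plan
ctr=np.array([.566,-.0215,0]);Y=R.from_euler('z',-11.7,degrees=True)
for p in [(.5556,-.0800,.093)]: print(Y.inv().apply(np.array(p)-ctr))
E
```

```text
[[319.81099844 131.33049864]
 [319.91279765 130.16123099]] [[0.58380379 0.06962155 0.036     ]]
[ 0.00167914 -0.05939352  0.093     ]
```

View pics/w6z.png

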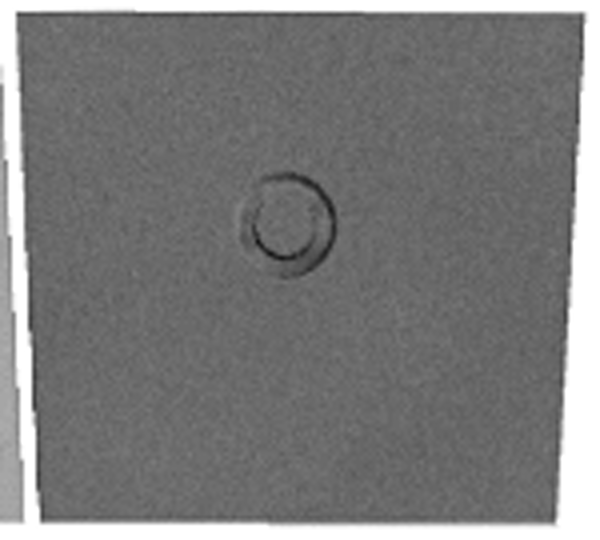

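The nut shows as concentric rings at (322,130), so it stands upright in the tray. Next I go behind the tab with the fingers closed.

Request:
{"method": "servo_tool", "body": {
  "targets": [
    {"slide": [-0.0145,0.0004,0],"rot": [0,0,0],"grip": 0.02},
    {"slide": [-0.0145,0.0004,0],"rot": [0,0,0],"grip": 0.0},
    {"slide": [-0.0145,0.0004,0],"rot": [0,0,0],"grip": 0.0},
    {"slide": [-0.0145,0.0004,0],"rot": [0,0,0],"grip": 0.0},
    {"slide": [-0.0145,0.0004,0],"rot": [0,0,0],"grip": 0.0},
    {"slide": [-0.0145,0.0004,0],"rot": [0,0,0],"grip": 0.0},
    {"slide": [-0.0145,0.0004,0],"rot": [0,0,0],"grip": 0.0},
    {"slide": [-0.0145,0.0004,0],"rot": [0,0,0],"grip": 0.0}
  ]
}}

```text
time: 13.55
tool_pos: [0.5491, -0.1051, 0.152]
tcp_rot: [2.435, 1.984, 0.0]
ft_force: [-0.6, 0.2, -0.2]
width: 0.0002
```

Request:
{"method": "servo_tool", "body": {
  "targets": [
    {"slide": [0,0,0.01],"rot": [0,0,0],"grip": 0.0},
    {"slide": [0,0,0.015],"rot": [0,0,0],"grip": 0.0},
    {"slide": [0,0,0.015],"rot": [0,0,0],"grip": 0.0},
    {"slide": [0,0,0.0],"rot": [0,0,0],"grip": 0.0},
    {"slide": [0,0,0],"rot": [0,0,0],"grip": 0.0},
    {"slide": [0,0,0],"rot": [0,0,0],"grip": 0.0},
    {"slide": [0,0,0],"rot": [0,0,0],"grip": 0.0},
    {"slide": [0,0,0],"rot": [0,0,0],"grip": 0.0}
  ]
}}

```text
time: 14.55
tool_pos: [0.5493, -0.1043, 0.1123]
tcp_rot: [2.435, 1.984, 0.0]
ft_force: [-0.4, -0.1, -0.5]
width: 0.0003
```

```bash
python3 wr.py w7
```

```text
14.55 (array([ 0.5493175 , -0.10426313,  0.11226975]), array([2.43522109e+00, 1.98415490e+00, 3.89231470e-04])) [-0.3696423  -0.07454124 -0.48691987]
```

View pics/w7.png

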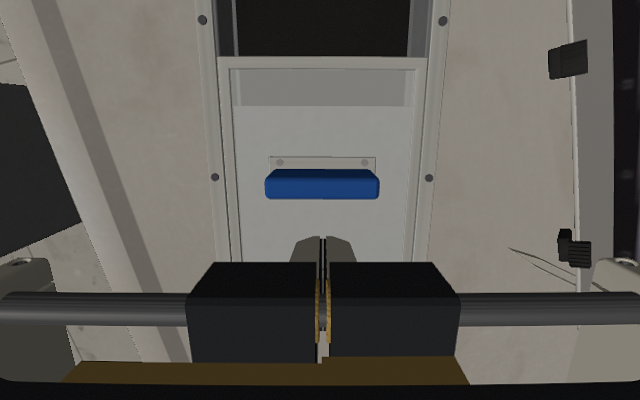

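The closed fingers are centred at column 322 behind the blue tab (cols 265–379, rear top edge at row ~198).

```bash
python3 - <<'E'
from h import *
c=load("w7.npy");t=c["tool"];M=R.from_rotvec(t[1])
for p in onz(c,[(265,198),(322,198.5),(379,198),(322,174)],.093,t): print(M.inv().apply(p-t[0]).round(4))
E
```

```text
[ 0.0255 -0.0336  0.0193]
[0.0251 0.0006 0.0193]
[0.0254 0.0348 0.0193]
[0.0399 0.0006 0.0193]
```

Request:
{"method": "servo_tool", "body": {
  "targets": [
    {"slide": [0,0,0.01],"rot": [0,0,0],"grip": 0.0},
    {"slide": [0,0,0.01],"rot": [0,0,0],"grip": 0.0},
    {"slide": [0,0,0.01],"rot": [0,0,0],"grip": 0.0},
    {"slide": [0,0,0.009],"rot": [0,0,0],"grip": 0.0},
    {"slide": [0.004,0,0],"rot": [0,0,0],"grip": 0.0},
    {"slide": [0.004,0,0],"rot": [0,0,0],"grip": 0.0},
    {"slide": [0.002,0,0],"rot": [0,0,0],"grip": 0.0},
    {"slide": [0.002,0,0],"rot": [0,0,0],"grip": 0.0}
  ]
}}

```text
time: 15.6
tool_pos: [0.5518, -0.0923, 0.0733]
tcp_rot: [2.435, 1.984, 0.0]
ft_force: [-0.5, 0.3, 0.4]
width: 0.0005
```

Request:
{"method": "servo_tool", "body": {
  "targets": [
    {"slide": [0.002,0,0],"rot": [0,0,0],"grip": 0.0},
    {"slide": [0.002,0,0],"rot": [0,0,0],"grip": 0.0},
    {"slide": [0.002,0,0],"rot": [0,0,0],"grip": 0.0},
    {"slide": [0.002,0,0],"rot": [0,0,0],"grip": 0.0},
    {"slide": [0.002,0,0],"rot": [0,0,0],"grip": 0.0},
    {"slide": [0.002,0,0],"rot": [0,0,0],"grip": 0.0},
    {"slide": [0.002,0,0],"rot": [0,0,0],"grip": 0.0},
    {"slide": [0.002,0,0],"rot": [0,0,0],"grip": 0.0}
  ]
}}

```text
time: 16.6
tool_pos: [0.555, -0.0766, 0.073]
tcp_rot: [2.435, 1.984, 0.0]
ft_force: [0.3, -2.8, 1.4]
width: 0.0005
```

Request:
{"method": "servo_tool", "body": {
  "targets": [
    {"slide": [0.003,0,0],"rot": [0,0,0],"grip": 0.0},
    {"slide": [0.005,0,0],"rot": [0,0,0],"grip": 0.0},
    {"slide": [0.006,0,0],"rot": [0,0,0],"grip": 0.0},
    {"slide": [0.006,0,0],"rot": [0,0,0],"grip": 0.0},
    {"slide": [0.006,0,0],"rot": [0,0,0],"grip": 0.0},
    {"slide": [0.006,0,0],"rot": [0,0,0],"grip": 0.0},
    {"slide": [0.006,0,0],"rot": [0,0,0],"grip": 0.0},
    {"slide": [0.006,0,0],"rot": [0,0,0],"grip": 0.0}
  ]
}}

```text
time: 17.6
tool_pos: [0.5639, -0.0333, 0.073]
tcp_rot: [2.435, 1.984, 0.0]
ft_force: [1.1, -2.6, 1.3]
width: 0.0006
```

Request:
{"method": "servo_tool", "body": {
  "targets": [
    {"slide": [0.006,0,0],"rot": [0,0,0],"grip": 0.0},
    {"slide": [0.006,0,0],"rot": [0,0,0],"grip": 0.0},
    {"slide": [0.006,0,0],"rot": [0,0,0],"grip": 0.0},
    {"slide": [0.006,0,0],"rot": [0,0,0],"grip": 0.0},
    {"slide": [0.006,0,0],"rot": [0,0,0],"grip": 0.0},
    {"slide": [0.004,0,0],"rot": [0,0,0],"grip": 0.0},
    {"slide": [0.003,0,0],"rot": [0,0,0],"grip": 0.0},
    {"slide": [0.002,0,0],"rot": [0,0,0],"grip": 0.0}
  ]
}}

```text
time: 18.6
tool_pos: [0.5716, 0.0047, 0.073]
tcp_rot: [-2.435, -1.985, 0.0]
ft_force: [2.0, -3.6, -0.1]
width: 0.0008
```

```bash
python3 wr.py w8
```

```text
18.6 (array([0.57159084, 0.00466843, 0.07297467]), array([-2.43533688e+00, -1.98451199e+00,  2.48873852e-04])) [ 1.96963335 -3.63182573 -0.07093836]
```

View pics/w8.png

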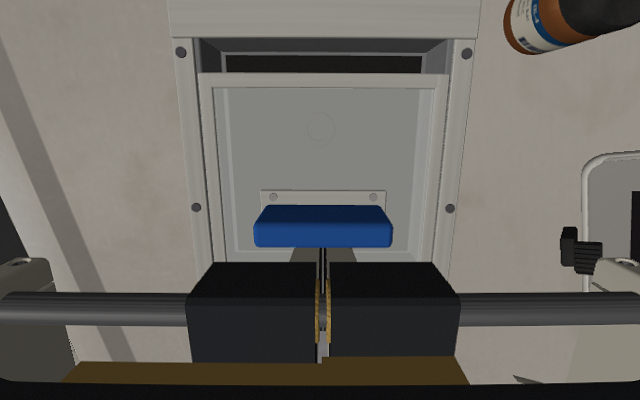

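```bash
python3 - <<'E'
from h import *
c=load("w8.npy");t=c["tool"];M=R.from_rotvec(t[1])
a=M.inv().apply(onz(c,[(322,73)],.057,t)[0]-t[0]);b=M.inv().apply(onz(c,[(322,38)],.06,t)[0]-t[0]);print(a,b,b-a)
E
```

```text
[0.09506721 0.00070384 0.01596719] [0.11153872 0.0007249  0.01296591] [ 1.64715089e-02  2.10605510e-05 -3.00127993e-03]
```

Request:
{"method": "servo_tool", "body": {
  "targets": [
    {"slide": [0.001,0,0],"rot": [0,0,0],"grip": 0.0},
    {"slide": [0.001,0,0],"rot": [0,0,0],"grip": 0.0},
    {"slide": [0.001,0,0],"rot": [0,0,0],"grip": 0.0},
    {"slide": [0.001,0,0],"rot": [0,0,0],"grip": 0.0},
    {"slide": [0.001,0,0],"rot": [0,0,0],"grip": 0.0},
    {"slide": [0.001,0,0],"rot": [0,0,0],"grip": 0.0},
    {"slide": [0.001,0,0],"rot": [0,0,0],"grip": 0.0},
    {"slide": [0.001,0,0],"rot": [0,0,0],"grip": 0.0}
  ]
}}

```text
time: 19.65
tool_pos: [0.5732, 0.0124, 0.073]
tcp_rot: [-2.435, -1.984, 0.0]
ft_force: [0.2, -2.0, 0.6]
width: 0.0007
```

Request:
{"method": "servo_tool", "body": {
  "targets": [
    {"slide": [0.0003,0,0],"rot": [0,0,0],"grip": 0.0},
    {"slide": [0.0003,0,0],"rot": [0,0,0],"grip": 0.0},
    {"slide": [0.0003,0,0],"rot": [0,0,0],"grip": 0.0},
    {"slide": [0.0003,0,0],"rot": [0,0,0],"grip": 0.0},
    {"slide": [0.0003,0,0],"rot": [0,0,0],"grip": 0.0},
    {"slide": [0.0003,0,0],"rot": [0,0,0],"grip": 0.0},
    {"slide": [0.0003,0,0],"rot": [0,0,0],"grip": 0.0},
    {"slide": [0.0003,0,0],"rot": [0,0,0],"grip": 0.0}
  ]
}}

```text
time: 20.65
tool_pos: [0.5737, 0.0147, 0.073]
tcp_rot: [-2.435, -1.984, 0.0]
ft_force: [-1.4, -1.7, 0.6]
width: 0.0006
```

Request:
{"method": "servo_tool", "body": {
  "targets": [
    {"slide": [0.0002,0,0],"rot": [0,0,0],"grip": 0.0},
    {"slide": [0.0002,0,0],"rot": [0,0,0],"grip": 0.0},
    {"slide": [0.0002,0,0],"rot": [0,0,0],"grip": 0.0},
    {"slide": [0.0002,0,0],"rot": [0,0,0],"grip": 0.0},
    {"slide": [0.0002,0,0],"rot": [0,0,0],"grip": 0.0},
    {"slide": [0.0002,0,0],"rot": [0,0,0],"grip": 0.0},
    {"slide": [0.0002,0,0],"rot": [0,0,0],"grip": 0.0},
    {"slide": [0.0002,0,0],"rot": [0,0,0],"grip": 0.0}
  ]
}}

```text
time: 21.65
tool_pos: [0.574, 0.0163, 0.073]
tcp_rot: [-2.435, -1.985, 0.0]
ft_force: [-0.3, -2.3, 0.0]
width: 0.0002
```

Request:
{"method": "servo_tool", "body": {
  "targets": [
    {"slide": [0.0002,0,0],"rot": [0,0,0],"grip": 0.0},
    {"slide": [0.0002,0,0],"rot": [0,0,0],"grip": 0.0},
    {"slide": [0.0002,0,0],"rot": [0,0,0],"grip": 0.0},
    {"slide": [0.0002,0,0],"rot": [0,0,0],"grip": 0.0},
    {"slide": [0.0002,0,0],"rot": [0,0,0],"grip": 0.0},
    {"slide": [0.0002,0,0],"rot": [0,0,0],"grip": 0.0},
    {"slide": [0.0002,0,0],"rot": [0,0,0],"grip": 0.0},
    {"slide": [0.0002,0,0],"rot": [0,0,0],"grip": 0.0}
  ]
}}

```text
time: 22.65
tool_pos: [0.5744, 0.0179, 0.073]
tcp_rot: [-2.435, -1.984, 0.0]
ft_force: [-1.2, -2.1, 0.2]
width: 0.0003
```

Request:
{"method": "servo_tool", "body": {
  "targets": [
    {"slide": [0.0002,0,0],"rot": [0,0,0],"grip": 0.0},
    {"slide": [0.0002,0,0],"rot": [0,0,0],"grip": 0.0},
    {"slide": [0.0002,0,0],"rot": [0,0,0],"grip": 0.0},
    {"slide": [0.0002,0,0],"rot": [0,0,0],"grip": 0.0},
    {"slide": [0.0002,0,0],"rot": [0,0,0],"grip": 0.0},
    {"slide": [0.0002,0,0],"rot": [0,0,0],"grip": 0.0},
    {"slide": [0.0002,0,0],"rot": [0,0,0],"grip": 0.0},
    {"slide": [0.0002,0,0],"rot": [0,0,0],"grip": 0.0}
  ]
}}

```text
time: 23.65
tool_pos: [0.5747, 0.0194, 0.073]
tcp_rot: [-2.435, -1.985, 0.0]
ft_force: [-1.6, -3.0, -0.6]
width: 0.0008
```

Request:
{"method": "servo_tool", "body": {
  "targets": [
    {"slide": [0.0002,0,0],"rot": [0,0,0],"grip": 0.0},
    {"slide": [0.0002,0,0],"rot": [0,0,0],"grip": 0.0},
    {"slide": [0.0002,0,0],"rot": [0,0,0],"grip": 0.0},
    {"slide": [0.0002,0,0],"rot": [0,0,0],"grip": 0.0},
    {"slide": [0.0002,0,0],"rot": [0,0,0],"grip": 0.0},
    {"slide": [0.0002,0,0],"rot": [0,0,0],"grip": 0.0},
    {"slide": [0.0002,0,0],"rot": [0,0,0],"grip": 0.0},
    {"slide": [0.0002,0,0],"rot": [0,0,0],"grip": 0.0}
  ]
}}

```text
time: 24.65
tool_pos: [0.575, 0.021, 0.073]
tcp_rot: [-2.435, -1.984, 0.0]
ft_force: [-1.8, -2.5, 0.6]
width: 0.0009
```

```bash
python3 wr.py w9
```

```text
24.65 (array([0.57498897, 0.02097807, 0.07296511]), array([-2.43545093e+00, -1.98443598e+00,  1.94565498e-04])) [-1.76459209 -2.49010102  0.58892227]
```

View pics/w9.png

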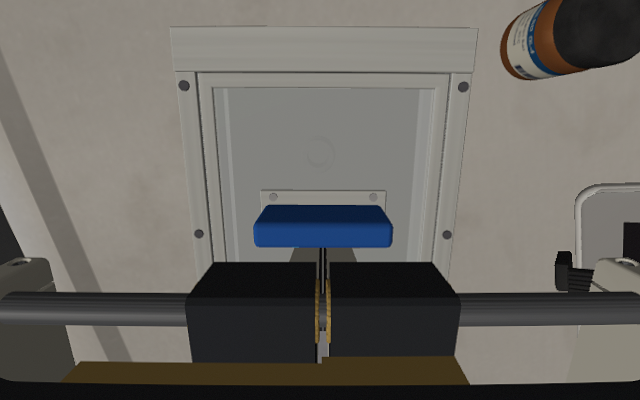

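The hatch's leading edge (row ~72) has reached the frame's inner face and goes under it. No stop has been met yet.

Request:
{"method": "servo_tool", "body": {
  "targets": [
    {"slide": [0.0002,0,0],"rot": [0,0,0],"grip": 0.0},
    {"slide": [0.0002,0,0],"rot": [0,0,0],"grip": 0.0},
    {"slide": [0.0002,0,0],"rot": [0,0,0],"grip": 0.0},
    {"slide": [0.0002,0,0],"rot": [0,0,0],"grip": 0.0},
    {"slide": [0.0002,0,0],"rot": [0,0,0],"grip": 0.0},
    {"slide": [0.0002,0,0],"rot": [0,0,0],"grip": 0.0},
    {"slide": [0.0002,0,0],"rot": [0,0,0],"grip": 0.0},
    {"slide": [0.0002,0,0],"rot": [0,0,0],"grip": 0.0}
  ]
}}

```text
time: 25.7
tool_pos: [0.5754, 0.0226, 0.073]
tcp_rot: [2.435, 1.985, -0.0]
ft_force: [-2.0, -2.1, -0.9]
width: 0.0003
```

Request:
{"method": "servo_tool", "body": {
  "targets": [
    {"slide": [0.0002,0,0],"rot": [0,0,0],"grip": 0.0},
    {"slide": [0.0002,0,0],"rot": [0,0,0],"grip": 0.0},
    {"slide": [0.0002,0,0],"rot": [0,0,0],"grip": 0.0},
    {"slide": [0.0002,0,0],"rot": [0,0,0],"grip": 0.0},
    {"slide": [0.0002,0,0],"rot": [0,0,0],"grip": 0.0},
    {"slide": [0.0002,0,0],"rot": [0,0,0],"grip": 0.0},
    {"slide": [0.0002,0,0],"rot": [0,0,0],"grip": 0.0},
    {"slide": [0.0002,0,0],"rot": [0,0,0],"grip": 0.0}
  ]
}}

```text
time: 26.7
tool_pos: [0.5757, 0.0241, 0.073]
tcp_rot: [-2.435, -1.984, 0.0]
ft_force: [-1.7, -1.1, -0.6]
width: 0.0004
```

Request:
{"method": "servo_tool", "body": {
  "targets": [
    {"slide": [0.0002,0,0],"rot": [0,0,0],"grip": 0.0},
    {"slide": [0.0002,0,0],"rot": [0,0,0],"grip": 0.0},
    {"slide": [0.0002,0,0],"rot": [0,0,0],"grip": 0.0},
    {"slide": [0.0002,0,0],"rot": [0,0,0],"grip": 0.0},
    {"slide": [0.0002,0,0],"rot": [0,0,0],"grip": 0.0},
    {"slide": [0.0002,0,0],"rot": [0,0,0],"grip": 0.0},
    {"slide": [0.0002,0,0],"rot": [0,0,0],"grip": 0.0},
    {"slide": [0.0002,0,0],"rot": [0,0,0],"grip": 0.0}
  ]
}}

```text
time: 27.7
tool_pos: [0.576, 0.0257, 0.073]
tcp_rot: [-2.435, -1.985, 0.0]
ft_force: [-2.2, -1.8, -0.4]
width: 0.0006
```

Request:
{"method": "servo_tool", "body": {
  "targets": [
    {"slide": [0.0002,0,0],"rot": [0,0,0],"grip": 0.0},
    {"slide": [0.0002,0,0],"rot": [0,0,0],"grip": 0.0},
    {"slide": [0.0002,0,0],"rot": [0,0,0],"grip": 0.0},
    {"slide": [0.0002,0,0],"rot": [0,0,0],"grip": 0.0},
    {"slide": [0.0002,0,0],"rot": [0,0,0],"grip": 0.0},
    {"slide": [0.0002,0,0],"rot": [0,0,0],"grip": 0.0},
    {"slide": [0.0002,0,0],"rot": [0,0,0],"grip": 0.0},
    {"slide": [0.0002,0,0],"rot": [0,0,0],"grip": 0.0}
  ]
}}

```text
time: 28.7
tool_pos: [0.5763, 0.0273, 0.073]
tcp_rot: [-2.435, -1.985, 0.0]
ft_force: [-2.1, -2.2, -0.6]
width: 0.0004
```

Request:
{"method": "servo_tool", "body": {
  "targets": [
    {"slide": [0.0002,0,0],"rot": [0,0,0],"grip": 0.0},
    {"slide": [0.0002,0,0],"rot": [0,0,0],"grip": 0.0},
    {"slide": [0.0002,0,0],"rot": [0,0,0],"grip": 0.0},
    {"slide": [0.0002,0,0],"rot": [0,0,0],"grip": 0.0},
    {"slide": [0.0002,0,0],"rot": [0,0,0],"grip": 0.0},
    {"slide": [0.0002,0,0],"rot": [0,0,0],"grip": 0.0},
    {"slide": [0.0002,0,0],"rot": [0,0,0],"grip": 0.0},
    {"slide": [0.0002,0,0],"rot": [0,0,0],"grip": 0.0}
  ]
}}

```text
time: 29.7
tool_pos: [0.5767, 0.0289, 0.073]
tcp_rot: [-2.435, -1.985, 0.0]
ft_force: [-0.8, -2.2, -0.9]
width: 0.0004
```

Request:
{"method": "servo_tool", "body": {
  "targets": [
    {"slide": [0.0002,0,0],"rot": [0,0,0],"grip": 0.0},
    {"slide": [0.0002,0,0],"rot": [0,0,0],"grip": 0.0},
    {"slide": [0.0002,0,0],"rot": [0,0,0],"grip": 0.0},
    {"slide": [0.0002,0,0],"rot": [0,0,0],"grip": 0.0},
    {"slide": [0.0002,0,0],"rot": [0,0,0],"grip": 0.0},
    {"slide": [0.0002,0,0],"rot": [0,0,0],"grip": 0.0},
    {"slide": [0.0002,0,0],"rot": [0,0,0],"grip": 0.0},
    {"slide": [0.0002,0,0],"rot": [0,0,0],"grip": 0.0}
  ]
}}

```text
time: 30.7
tool_pos: [0.577, 0.0304, 0.073]
tcp_rot: [2.435, 1.985, -0.0]
ft_force: [-1.1, -3.3, -1.6]
width: 0.0004
```

Request:
{"method": "servo_tool", "body": {
  "targets": [
    {"slide": [0.0002,0,0],"rot": [0,0,0],"grip": 0.0},
    {"slide": [0.0002,0,0],"rot": [0,0,0],"grip": 0.0},
    {"slide": [0.0002,0,0],"rot": [0,0,0],"grip": 0.0},
    {"slide": [0.0002,0,0],"rot": [0,0,0],"grip": 0.0},
    {"slide": [0.0002,0,0],"rot": [0,0,0],"grip": 0.0},
    {"slide": [0.0002,0,0],"rot": [0,0,0],"grip": 0.0},
    {"slide": [0.0002,0,0],"rot": [0,0,0],"grip": 0.0},
    {"slide": [0.0002,0,0],"rot": [0,0,0],"grip": 0.0}
  ]
}}

```text
time: 31.7
tool_pos: [0.5773, 0.032, 0.073]
tcp_rot: [2.435, 1.985, 0.0]
ft_force: [-1.5, -2.3, -1.3]
width: 0.0006
```

Request:
{"method": "servo_tool", "body": {
  "targets": [
    {"slide": [0.0002,0,0],"rot": [0,0,0],"grip": 0.0},
    {"slide": [0.0002,0,0],"rot": [0,0,0],"grip": 0.0},
    {"slide": [0.0002,0,0],"rot": [0,0,0],"grip": 0.0},
    {"slide": [0.0002,0,0],"rot": [0,0,0],"grip": 0.0},
    {"slide": [0.0002,0,0],"rot": [0,0,0],"grip": 0.0},
    {"slide": [0.0002,0,0],"rot": [0,0,0],"grip": 0.0},
    {"slide": [0.0002,0,0],"rot": [0,0,0],"grip": 0.0},
    {"slide": [0.0002,0,0],"rot": [0,0,0],"grip": 0.0}
  ]
}}

```text
time: 32.7
tool_pos: [0.5775, 0.033, 0.073]
tcp_rot: [2.436, 1.984, -0.001]
ft_force: [-1.6, -5.5, 1.0]
width: 0.0008
```

The force is rising and the TCP lags its command, so the stop has been met. I continue in smaller steps.

Request:
{"method": "servo_tool", "body": {
  "targets": [
    {"slide": [0.0001,0,0],"rot": [0,0,0],"grip": 0.0},
    {"slide": [0.0001,0,0],"rot": [0,0,0],"grip": 0.0},
    {"slide": [0.0001,0,0],"rot": [0,0,0],"grip": 0.0},
    {"slide": [0.0001,0,0],"rot": [0,0,0],"grip": 0.0},
    {"slide": [0,0,0],"rot": [0,0,0],"grip": 0.0},
    {"slide": [0,0,0],"rot": [0,0,0],"grip": 0.0},
    {"slide": [0,0,0],"rot": [0,0,0],"grip": 0.0},
    {"slide": [0,0,0],"rot": [0,0,0],"grip": 0.0}
  ]
}}

```text
time: 33.7
tool_pos: [0.5775, 0.0329, 0.073]
tcp_rot: [2.436, 1.983, -0.002]
ft_force: [-1.0, -6.3, 0.8]
width: 0.0001
```

Request:
{"method": "servo_tool", "body": {
  "targets": [
    {"slide": [0.0002,0,0],"rot": [0,0,0],"grip": 0.0},
    {"slide": [0.0002,0,0],"rot": [0,0,0],"grip": 0.0},
    {"slide": [0.0001,0,0],"rot": [0,0,0],"grip": 0.0},
    {"slide": [0,0,0],"rot": [0,0,0],"grip": 0.0},
    {"slide": [0,0,0],"rot": [0,0,0],"grip": 0.0},
    {"slide": [0,0,0],"rot": [0,0,0],"grip": 0.0},
    {"slide": [0,0,0],"rot": [0,0,0],"grip": 0.0},
    {"slide": [0,0,0],"rot": [0,0,0],"grip": 0.0}
  ]
}}

```text
time: 34.7
tool_pos: [0.5775, 0.033, 0.073]
tcp_rot: [2.436, 1.983, -0.003]
ft_force: [-2.1, -7.4, 1.7]
width: 0.0004
```

Request:
{"method": "servo_tool", "body": {
  "targets": [
    {"slide": [0.0002,0,0],"rot": [0,0,0],"grip": 0.0},
    {"slide": [0.0002,0,0],"rot": [0,0,0],"grip": 0.0},
    {"slide": [0.0002,0,0],"rot": [0,0,0],"grip": 0.0},
    {"slide": [0.0002,0,0],"rot": [0,0,0],"grip": 0.0},
    {"slide": [0.0001,0,0],"rot": [0,0,0],"grip": 0.0},
    {"slide": [0,0,0],"rot": [0,0,0],"grip": 0.0},
    {"slide": [0,0,0],"rot": [0,0,0],"grip": 0.0},
    {"slide": [0,0,0],"rot": [0,0,0],"grip": 0.0}
  ]
}}

```text
time: 35.7
tool_pos: [0.5775, 0.033, 0.073]
tcp_rot: [2.436, 1.982, -0.004]
ft_force: [-1.6, -10.0, 2.2]
width: 0.0006
```

Request:
{"method": "servo_tool", "body": {
  "targets": [
    {"slide": [0.0002,0,0],"rot": [0,0,0],"grip": 0.0},
    {"slide": [0.0002,0,0],"rot": [0,0,0],"grip": 0.0},
    {"slide": [0.0002,0,0],"rot": [0,0,0],"grip": 0.0},
    {"slide": [0.0001,0,0],"rot": [0,0,0],"grip": 0.0},
    {"slide": [0,0,0],"rot": [0,0,0],"grip": 0.0},
    {"slide": [0,0,0],"rot": [0,0,0],"grip": 0.0},
    {"slide": [0,0,0],"rot": [0,0,0],"grip": 0.0},
    {"slide": [0,0,0],"rot": [0,0,0],"grip": 0.0}
  ]
}}

```text
time: 36.7
tool_pos: [0.5774, 0.033, 0.073]
tcp_rot: [2.436, 1.981, -0.006]
ft_force: [-1.5, -11.3, 2.8]
width: 0.0003
```

Request:
{"method": "servo_tool", "body": {
  "targets": [
    {"slide": [0,0,0],"rot": [0,0,0],"grip": 0.0},
    {"slide": [0,0,0],"rot": [0,0,0],"grip": 0.0},
    {"slide": [0,0,0],"rot": [0,0,0],"grip": 0.0},
    {"slide": [0,0,0],"rot": [0,0,0],"grip": 0.0},
    {"slide": [0,0,0],"rot": [0,0,0],"grip": 0.0},
    {"slide": [0,0,0],"rot": [0,0,0],"grip": 0.0},
    {"slide": [0,0,0],"rot": [0,0,0],"grip": 0.0},
    {"slide": [0,0,0],"rot": [0,0,0],"grip": 0.0}
  ]
}}

```text
time: 37.7
tool_pos: [0.5775, 0.033, 0.073]
tcp_rot: [2.436, 1.981, -0.006]
ft_force: [-3.1, -11.3, 2.7]
width: 0.0004
```

Request:
{"method": "servo_tool", "body": {
  "targets": [
    {"slide": [0.0002,0,0],"rot": [0,0,0],"grip": 0.0},
    {"slide": [0,0,0],"rot": [0,0,0],"grip": 0.0},
    {"slide": [0,0,0],"rot": [0,0,0],"grip": 0.0},
    {"slide": [0,0,0],"rot": [0,0,0],"grip": 0.0},
    {"slide": [0,0,0],"rot": [0,0,0],"grip": 0.0},
    {"slide": [0,0,0],"rot": [0,0,0],"grip": 0.0},
    {"slide": [0,0,0],"rot": [0,0,0],"grip": 0.0},
    {"slide": [0,0,0],"rot": [0,0,0],"grip": 0.0}
  ]
}}

```text
time: 38.7
tool_pos: [0.5775, 0.0331, 0.073]
tcp_rot: [2.436, 1.981, -0.006]
ft_force: [-3.4, -12.0, 2.9]
width: 0.0004
```

Request:
{"method": "servo_tool", "body": {
  "targets": [
    {"slide": [-0.002,0,0],"rot": [0,0,0],"grip": 0.0},
    {"slide": [-0.003,0,0],"rot": [0,0,0],"grip": 0.0},
    {"slide": [-0.006,0,0],"rot": [0,0,0],"grip": 0.0},
    {"slide": [-0.01,0,0],"rot": [0,0,0],"grip": 0.0},
    {"slide": [-0.01,0,-0.01],"rot": [0,0,0],"grip": 0.0},
    {"slide": [-0.01,0,-0.03],"rot": [0,0,0],"grip": 0.0},
    {"slide": [-0.01,0,-0.04],"rot": [0,0,0],"grip": 0.0},
    {"slide": [0,0,-0.04],"rot": [0,0,0],"grip": 0.0}
  ]
}}

```text
time: 39.7
tool_pos: [0.5674, -0.0154, 0.1947]
tcp_rot: [2.437, 1.982, -0.001]
ft_force: [0.6, 0.1, 0.3]
width: 0.0004
```

```bash
python3 wr.py w10;  python3 - <<'E'
from bench import ctrl,camera
import cv2,numpy as np
from h import *
c=load("w10.npy");g=cv2.cvtColor(c["color"],cv2.COLOR_RGB2GRAY)
c=camera("scene")
cv2.imwrite("pics/scene10.png",cv2.resize(np.ascontiguousarray(c["color"][120:260,240:440,::-1]),None,fx=4,fy=4,interpolation=cv2.INTER_CUBIC))
E
```

```text
39.7 (array([ 0.56736339, -0.01535857,  0.19470817]), array([ 2.43695745e+00,  1.98243445e+00, -6.43645944e-04])) [0.61620272 0.13938337 0.32506267]
```

View pics/w10.png

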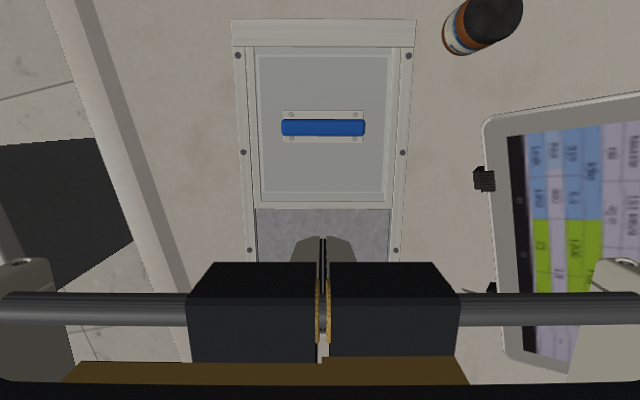

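View pics/scene10.png

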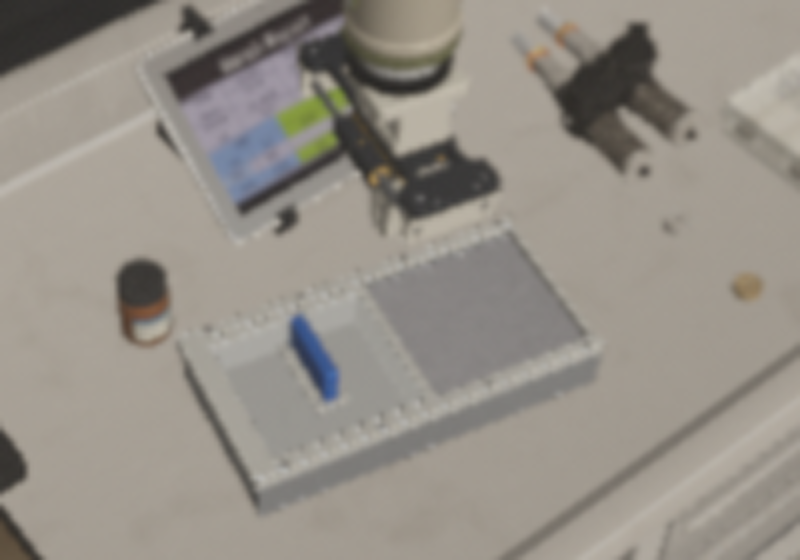

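The hatch is home, with its leading edge under the frame and the tab at (323,128). The jar and discs look unmoved. One last check of the nut through the clear plate and of the hatch's rest position.

```bash
python3 - <<'E'
from h import *
for n in("w9","w10"):
    c=load(n+".npy");t=c["tool"];print(n,proj(c,[(.5825,.0692,.036)],t))
    if n=="w10": print(onz(c,[(323,136)],.093,t), "expected face", np.array([.5775,.0331])+.0075*np.array([.203,.979]))
c=load("w10.npy");g=cv2.cvtColor(c["color"],cv2.COLOR_RGB2GRAY)[45:205,250:395].astype(float)
a=g[60:,:];print(np.percentile(g,[5,50,95]))
m=np.median(g);cv2.imwrite("pics/w10z.png",cv2.resize(np.clip((cv2.GaussianBlur(g,(3,3),0)-m)*6+128,0,255).astype(np.uint8),None,fx=3.6,fy=3.6))
c=load("w9.npy");g=cv2.cvtColor(c["color"],cv2.COLOR_RGB2GRAY)[90:200,220:425].astype(float)
m=np.median(g);cv2.imwrite("pics/w9z.png",cv2.resize(np.clip((cv2.GaussianBlur(g,(3,3),0)-m)*8+128,0,255).astype(np.uint8),None,fx=3.6,fy=3.6))
E
```

```text
w9 [[317.23830195 155.58299239]]
w10 [[318.88596897 103.41119134]]
[[0.58050639 0.0407039  0.093     ]] expected face [0.5790225 0.0404425]
[ 66. 135. 151.]
```

View pics/w10z.png

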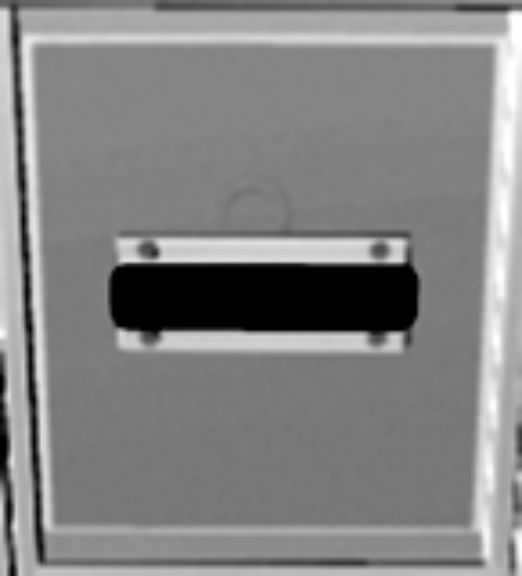

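View pics/w9z.png

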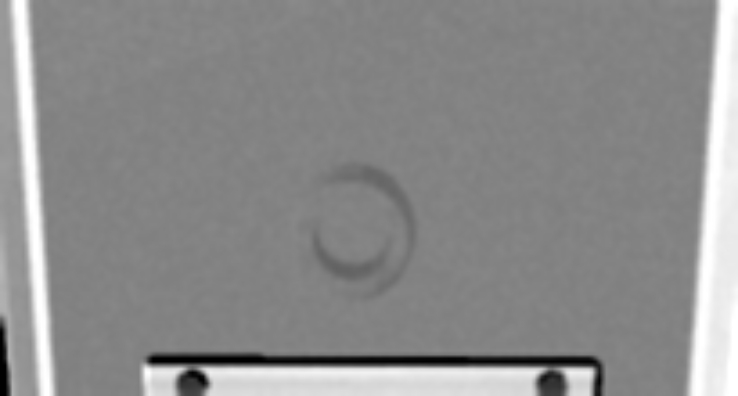

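The nut's ring is still visible through the plate where it was set down, and the tab face is within about 2 mm of the pressed position.

Request:
{"method": "servo_tool", "body": {
  "targets": [
    {"slide": [0,0,-0.01]},
    {"slide": [0,0,0]},
    {"slide": [0,0,0]},
    {"slide": [0,0,0]},
    {"slide": [0,0,0]},
    {"slide": [0,0,0]},
    {"slide": [0,0,0]},
    {"slide": [0,0,0]}
  ]
}}

```text
validation failed for argument at $.ta...
```

```bash
python3 - <<'E'
from bench import ctrl
o=ctrl.observe();print(o["time"],o["tool_pos"],o["ft_force"]);ctrl.sign_off()
E
```

```text
39.8 [ 0.5698212  -0.0142971   0.19761828] [-0.0669305  -0.32752134 -0.03086414]
the job is handed in; nothing more can be done
```

The job is done and handed in at 39.8 s on the robot clock, under the 67 s limit.

- **Nut:** I set the black nut down on the tray floor, about 90 mm from the case origin along +y, and let go. The contact force read 14.5 N at touchdown, and I backed off before opening the fingers. The wrist pictures show it as a round ring in the same place after release and under the closed hatch, so it stands upright.
- **Hatch:** I pushed the tab's -y face with closed fingers, without pinching it. The hatch slid about 0.123 m at roughly 2–3 N until it met the stop. I raised the push in small steps and held it for about 2 s, reading 11.4–12.5 N along the track at the ends of the calls. The highest reading was under 13 N. After I backed off, the picture put the tab face within about 2 mm of where it was pressed, which is the camera's own accuracy.
- **Bystanders:** the last scene picture shows the jar and both discs apparently where they were. I checked this by eye and did not measure it.
- **Checks that disagreed or failed:** camera estimates of the case position differed by 2–5 mm between views, so I relied on force at contact. A last idle move, meant only to let the arm settle, was refused because its rows were incomplete. The arm was already clear, about 0.2 m up and reading almost no force.

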